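# Slide a finished bangle off the forming bar and stand it in the bangle stand

## Task

The gold bangle on the steel forming bar is finished: slide it off over the bar's free end without letting it drag hard on the steel, because soft polished gold scores, so feel for the bar, which was pushed into its rubber socket by eye, and keep the bangle running free. Then stand the bangle upright in the empty middle slot of the wooden stand, setting it down gently, and leave everything else on the bench as it is.

Things in the scene. Friction and masses are not known exactly. Their poses are not given: they have to be found in the camera images.
- bangle_center (a point): Centre of the gold-coloured bangle threaded on the steel bar: a round band, 54 mm outer diameter, 47 mm bore, 12 mm wide along its axis (the point's x axis), 70 to 120 g. It hangs loose on the 44 mm bar with 1.5 mm of play all round, so at first its centre lies 1.5 mm below the bar's axis. It can be gripped from above by its two sides at centre height, fingers astride the bar.
- holder: Grey cast holder fixed to the bench, carrying the bar; origin on the bench under its column, z up, x pointing the way the bar sticks out. Round head 88 mm across, centred 130 mm above the bench, its front face 28 mm along x; clamp screw on top up to 196 mm high. The bar's free end is about 235 mm along x from the origin.
- bar_mid (a point): Point on the bar's axis, 110 mm along the holder's x and 130 mm up, near the bangle's start (axes as the holder's, not the bar's). The bar is a rigid polished steel cylinder, 44 mm thick, free end 125 mm beyond this point. Pushed in by eye, it passes through this point up to 6 degrees off the holder's x axis, sideways and up or down: see or feel which. Over 10 N of rubbing scores the gold.
- stand: Dark hardwood bangle stand fixed to the bench; origin on the bench under its middle slot, z up. Base plate 164 x 70 x 10 mm (x, y, z), on it a block 34 mm wide in y and 34 mm high overall, cut by three slots 48 mm apart along the stand's x, each 16 mm wide in x (22 mm at the eased mouth) and open at both ends in y. The middle slot is empty, the outer ones hold bangles.
- slot_rest (a point): Where the centre of the bangle comes to rest in the stand's middle slot, 40 mm above the bench; axes as the stand's. The bangle stands with its axis along this x axis, on two felt-covered ramps in the slot's bottom that centre it in y. Gripped as it hung on the bar, it may lean by the bar's few degrees; level it before it enters.
- bangle_plain: Narrow gold bangle, 54 mm across, 8 mm wide, standing in the slot at x = -48 mm of the stand; origin at its centre, x along its axis. Leave alone.
- bangle_broad: Broad gold bangle, 54 mm across, 14 mm wide, standing in the slot at x = +48 mm of the stand; origin at its centre, x along its axis. Leave alone.
- stone_a: Black touchstone block, 100 x 55 x 20 mm, lying on the bench; origin under its centre. Leave alone.
- stone_b: Thin black touchstone, 110 x 60 x 12 mm, lying on the bench; origin under its centre. Leave alone.
- ring_a: Gold finger ring lying flat on the bench, 23 mm across, 7 mm high; origin under its centre. Leave alone.
- ring_b: Gold finger ring lying flat on the bench, 23 mm across, 7 mm high; origin under its centre. Leave alone.
- dropper: Amber dropper bottle standing on the bench, 34 mm across, 102 mm high; origin under its centre. Leave alone.
- pliers: Pliers with black handles lying on the bench, about 140 mm long, 13 mm high; origin under the pivot. Leave alone.
- driver: Screwdriver with a black handle lying on the bench, 150 mm long, 26 mm high; origin under its middle. Leave alone.
There are look-alikes about, which are no part of the job. Leave any turquoise look-alike of the part that bears bangle_center alone.

How it is judged:
By the outcome, as a careful person would: the job done as asked, in the order asked, and still so for the second after the job is handed in, with the robot touching nothing.
It also fails if it takes over 64 s, if anything falls off the work surface, if the arm or the gripper's body presses on something with over 40 N, if the wrist force passes 120 N, or if a joint passes its speed limit or range.

## Robot

A 6-joint arm with a two-finger parallel gripper is mounted at the origin on the work surface. World frame = base frame: x ahead of the robot, y to its left, z up, the work surface at z = 0. Lengths are in m, angles in degrees, forces in N, time in s.
With the tool pointing down it reaches from about 0.375 to 0.975 m from the base axis. Payload 3.8 kg.
Tool frame: the origin (TCP) lies midway between the tips of the shut fingers; the grasp point (between the pads) lies 19 mm behind it; z points along the fingers, y is the line along which they close (so a half turn about z gives the same grasp; the last joint's range is limited). The gripper opens to 88 mm and grips with 3 to 60 N. Pads are 18 mm wide; open, the fingers measure 123 mm over their backs; the gripper's body (75 mm by 187 mm) begins 45 mm behind the grasp point.
Start: joints at [-77.172, 15.12, 91.902, -0, 72.978, -2.114], TCP at [0.174, -0.652, 0.239] pointing down, gripper open.
Joint ranges: [-150.88, 150.88], [-54.13, 125.18], [17.81, 147.31], [-75.09, 255.09], [0, 152.58], [-146.25, 146.25]. Speed limits (degrees/s): [147.25, 147.25, 180, 180, 180, 180].

## Interface

Orientations are given as a 3x3 rotation matrix whose columns are the frame's x, y, z axes.
In Python, from plant import arm gives the robot as it stands.
- The arm moves only by the shell command python3 -m handwheel 'ROWS' [FORCE]. ROWS is JSON, a list of rows, each an object with "jaw": the closure in counts, from 0 (fully open) to 255 (shut); "delta_pos": the shift along the tool's x, y, z in m, a list of three; "roll": the turn about the tool's z in rad. In form: [{"jaw": jaw, "delta_pos": [tx, ty, tz], "roll": roll}, ...]. A call has 1 to 10 rows; each row shifts and turns the commanded pose from where the row before left it, along the tool's axes as they then stand; what a row does not reach is not made up. A row lasts 1/10 s, in which the tool goes at most 50 mm and 8.59 degrees, less where a joint would pass 70% of its speed; a pose out of reach is approached as far as the arm can. A call is refused whole if a number of a shift passes 0.05 or a number of a turn 0.15, either way. A call with a gripper value outside its range is refused whole. The fingers move at their own pace and stop on an object; FORCE is the grip in N (left out, the last holds). Time passes only in rows, so rows that do not move let the fingers close. It gives the time, the measured TCP pose, the force, the opening and the grip force at its end, in the units of the state.
- arm.get_obs(): the state, without advancing time (a new reading comes with each control period).
- arm.snapshot(name): name is "side" or "top"; returns a dict with "frame" (400x640x3 uint8, red, green, blue), "depth" (400x640 float32, m along the optical axis (not along the pixel's ray), 0 where there is no reading), "camera_matrix" (3x3 intrinsics, pixels), "view" (4x4, takes a point from world to camera coordinates). Camera axes: x right, y up, looking along -z (the intrinsics and any distortion apply to the point x, -y, -z); pixel columns grow to the right and rows downward; lengths in m; the calibration is good to about 2 mm. A picture is of the moment at which its call begins.
- arm.close_job(): hands the job in; it is judged then, once.
Trained networks look in a picture, given as the dict that the camera call returned (one of the last four; its "shot" number tells which), for a name from the list of things; names that differ only in an ending like _2 or _b are one class to them, and where a whole thing is asked for, a point or a joint stands for the part that bears it (a point fixed in the world has none). Each returns a list of dicts, best first, with "p" (0 to 1); they miss things now and then, are a little off and sometimes report something else, mostly with a low value. They report only what shows in the picture. A call takes as long as a camera call. They do not tell look-alikes from the thing itself.
- arm.outline_of(picture, label): "pixels" (400x640 bool, what is visible of it) and "extent" ([left, top, right, bottom] in pixels, round what is visible of it).
The state is a dict: "time": time; "joint_pos": joint angles; "joint_vel": joint speeds; "effort": joint torques, N m; "tcp_pos": TCP position; "orientation": TCP orientation; "force": force on the tool from outside, world axes, zero at the start; "moment": the same for the moment, N m; "grip_width": finger opening in m; "grip_force": force on a finger pad.
Only numpy, scipy, OpenCV 4.12 (cv2) and the standard library are available. Lean on these libraries where they do the work, as an engineer would, in place of code of your own. Each camera call takes 0.05 s, during which the arm holds its last target. There are 200 camera calls.

## Working session

There is one attempt and no reset: what is moved stays moved. The work goes in short steps, Python scripts to look and compute and a shell command to move; the robot and the scene stay as the last step left them, time stands still between calls to the robot, and variables do not carry over. Pictures are saved under pics/ and viewed, at most 10 in all, crops included, and the job is handed in when it is done.

```bash
ls; mkdir -p pics; cat > h.py <<'E'
import numpy as np, cv2
from plant import arm
def pts(s,mask):
    K=np.array(s["camera_matrix"]);V=np.array(s["view"]);d=s["depth"]
    v,u=np.nonzero(mask&(d>0));z=d[v,u]
    c=np.stack([(u-K[0,2])/K[0,0]*z,-(v-K[1,2])/K[1,1]*z,-z,np.ones_like(z)])
    return (np.linalg.inv(V)@c)[:3].T
def proj(s,p):
    K=np.array(s["camera_matrix"]);V=np.array(s["view"]);c=V@np.append(p,1)
    return K[0,0]*c[0]/-c[2]+K[0,2],K[1,1]*-c[1]/-c[2]+K[1,2]
def save(s,n,crop=None,k=1):
    f=s["frame"][:,:,::-1]
    if crop: f=f[crop[1]:crop[3],crop[0]:crop[2]]
    cv2.imwrite("pics/"+n,cv2.resize(f,None,fx=k,fy=k,interpolation=cv2.INTER_CUBIC))
E
python3 - <<'E'
from h import *
for n in("side","top"):
    s=arm.snapshot(n); save(s,n+"0.png")
    np.savez("/tmp/"+n,**{k:s[k] for k in("frame","depth","camera_matrix","view")})
    print(n,s["view"],s["camera_matrix"])
    for l in("bangle_center","holder","stand","bangle_plain","bangle_broad","dropper"):
        for r in arm.outline_of(s,l)[:4]:
            P=pts(s,r["pixels"]); print(l,round(r["p"],2),r["extent"],np.round(np.median(P,0),3) if len(P) else "", np.round(P.min(0),3) if len(P) else "",np.round(P.max(0),3) if len(P) else "")
print(arm.get_obs())
E
```

```text
pics
side [[ 0.92167208 -0.38717999 -0.02474322 -0.55354394]
 [ 0.21137163  0.44763828  0.86887399 -0.23133921]
 [-0.32533461 -0.80604691  0.49441457 -0.90061712]
 [ 0.          0.          0.          1.        ]] [[513.78434609   0.         311.98794866]
 [  0.         513.78434609 209.79300466]
 [  0.           0.           1.        ]]
bangle_center 0.83 [254.0, 310.4, 287.6, 333.1] [ 0.457 -0.164  0.01 ] [ 0.428 -0.187  0.001] [ 0.481 -0.132  0.016]
bangle_center 0.79 [311.0, 244.5, 339.6, 267.1] [ 0.544 -0.174  0.152] [ 0.529 -0.183  0.119] [ 0.574 -0.164  0.158]
bangle_center 0.74 [219.4, 305.8, 233.8, 314.1] [ 0.391 -0.091  0.006] [ 0.38  -0.104  0.001] [ 0.401 -0.077  0.011]
bangle_center 0.7 [374.8, 289.8, 391.8, 312.6] [ 0.665 -0.2    0.009] [ 0.57  -0.326  0.001] [ 0.681 -0.163  0.127]
holder 0.78 [300.8, 211.3, 393.4, 399.6] [ 0.527 -0.315  0.092] [ 0.461 -0.371 -0.001] [0.673 0.099 0.199]
stand 0.93 [234.6, 182.3, 292.8, 222.7] [0.568 0.237 0.02 ] [0.522 0.173 0.   ] [0.629 0.373 0.058]
bangle_plain 0.7 [233.2, 181.6, 291.9, 226.5] [0.57  0.233 0.019] [ 0.522  0.173 -0.
[... 1989 characters left out ...]

        7.29796523e+01, -2.11452805e+00]), 'joint_vel': array([-0.01932528, -0.03017612, -0.04227771, -0.01013631,  0.11309075,
        0.06051063]), 'effort': array([-1.36938055e-03, -5.01847243e+01, -3.57151258e+01,  7.25108944e-02,
        1.80034706e-02, -9.70622068e-06]), 'tcp_pos': array([ 0.17405703, -0.65217994,  0.23879283]), 'orientation': array([[ 9.66182715e-01,  2.57858411e-01,  3.29880197e-05],
       [ 2.57858413e-01, -9.66182711e-01, -9.04093860e-05],
       [ 8.55963367e-06,  9.58582245e-05, -9.99999995e-01]]), 'force': array([1.1106044 , 0.46003097, 0.17619996]), 'moment': array([ 0.00414733,  0.02798469, -0.07603834]), 'grip_force': 0.0, 'grip_width': 0.08836147125790506}
```

```bash
python3 - <<'E'
import numpy as np,cv2
t=np.load("/tmp/top.npz")["frame"][:,:,::-1];s=np.load("/tmp/side.npz")["frame"][:,:,::-1]
a=cv2.resize(t[90:310,160:500],None,fx=2.3,fy=2.3)
cv2.imwrite("pics/a.png",a); cv2.imwrite("pics/b.png",cv2.resize(s[160:400,200:460],None,fx=2.4,fy=2.4))
E
```

```text
(no output)
```

View pics/a.png

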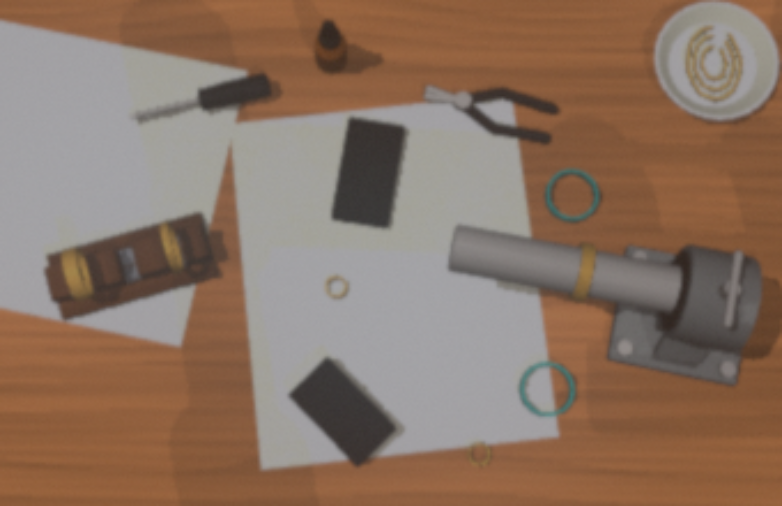

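View pics/b.png

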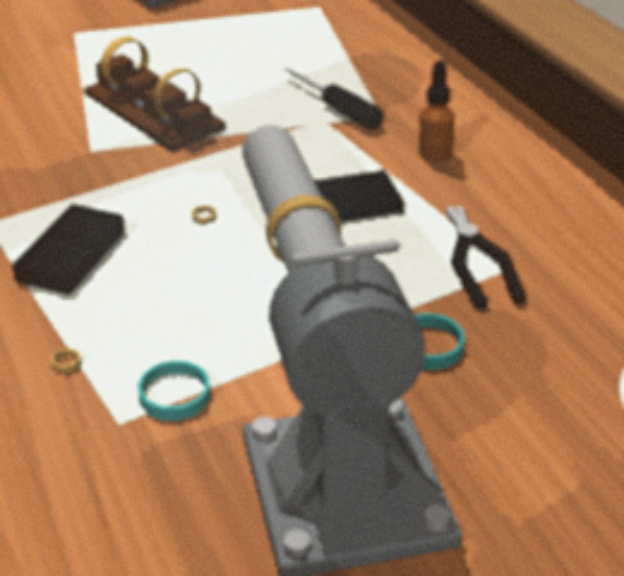

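The top view shows the gold bangle on the bar at about px (415,208). Things that could be mistaken for it are the turquoise rings flat at (409,175) and (398,259), the stand's gold bangles at (193,210) and (236,198), and the gold finger rings at (306,215) and (369,287). I choose the gold one threaded on the bar, which is also at px (325,255) in the side view.

```bash
cat > fit.py <<'E'
from h import *
from scipy.optimize import least_squares
def clouds(n):
    s=dict(np.load(f"/tmp/{n}.npz")); m=np.ones((400,640),bool); d=s["depth"]>0
    P=pts(s,m); C=s["frame"][d].astype(int); return P,C
def run():
  for names in(("top",),("side",),("top","side")):
    PP=[clouds(n) for n in names]; P=np.vstack([p for p,_ in PP]);C=np.vstack([c for _,c in PP])
    gold=(C[:,0]-C[:,2]>45)
    box=(P[:,2]>.1)&(P[:,2]<.175)&(P[:,0]>.48)&(P[:,0]<.65)&(P[:,1]>-.23)&(P[:,1]<-.03)
    b=P[box&~gold]; 
    def ax(p): 
        d=np.array([p[2],1,p[3]]);return np.array([p[0],-.15,p[1]]),d/np.linalg.norm(d)
    def f(p):
        o,d=ax(p);q=b-o;return np.linalg.norm(q-np.outer(q@d,d),axis=1)-.022
    r=least_squares(f,[.55,.13,.1,0],loss="soft_l1",f_scale=.0015); o,d=ax(r.x)
    q=b-o; t=q@d; ok=abs(f(r.x))<.004
    J=r.jac; se=np.sqrt(np.diag(np.linalg.inv(J.T@J)))*.002
    print(names,len(b),"o",o.round(4),"d",d.round(4),"yaw",np.degrees(np.arctan2(d[1],d[0])).round(2),"elev",np.degrees(np.arcsin(d[2])).round(2),"tend",np.percentile(t[ok],[.2,99.8]).round(4),"se",se.round(5),"med",np.median(abs(f(r.x))).round(5))
    g=P[box&gold&(P[:,1]<-.12)]; q=g-o; tg=q@d; rad=np.linalg.norm(q-np.outer(tg,d),axis=1); k=(rad>.022)&(rad<.031)
    print(" gold",k.sum(),"t",np.percentile(tg[k],[3,50,97]).round(4),"pt",(o+d*(np.percentile(tg[k],3)+np.percentile(tg[k],97))/2).round(4))
    # head: cylinder r=44
    hb=(P[:,2]>.1)&(P[:,2]<.176)&(P[:,1]<-.2)&(P[:,1]>-.33)&(P[:,0]>.43)&(P[:,0]<.65)
    h=P[hb]; q=h-o; tt=q@d
    bp=(P[:,2]>.008)&(P[:,2]<.03)&(P[:,1]<-.15)&(P[:,1]>-.42)&(P[:,0]>.4)&(P[:,0]<.65)&(C.max(1)<120)&(C.max(1)-C.min(1)<25)
    x=P[bp]
    if len(x)>20: print(" plate",len(x),cv2.minAreaRect((x[:,:2]*1000).astype(np.float32)),np.median(x[:,2]))
    st=(P[:,1]>.15)&(P[:,1]<.38)&(P[:,0]>.5)&(P[:,0]<.65)
    for nm,lo,hi in(("base",.006,.014),("block",.030,.038)):
        x=P[st&(P[:,2]>lo)&(P[:,2]<hi)&~gold&(C.max(1)<130)]
        print(" ",nm,len(x),cv2.minAreaRect((x[:,:2]*1000).astype(np.float32)))
    for lo,hi in((.17,.25),(.27,.35)):
        x=P[st&gold&(P[:,2]>.042)&(P[:,1]>lo)&(P[:,1]<hi)]; print("  bang",len(x),cv2.minAreaRect((x[:,:2]*1000).astype(np.float32)),x[:,2].max())
if __name__=="__main__": run()
E
python3 fit.py
```

```text
('top',) 1720 o [ 0.5611 -0.15    0.1291] d [ 0.1812  0.9833 -0.0163] yaw 79.56 elev -0.94 tend [-0.0839  0.0971] se [1.10e-04 8.00e-05 2.03e-03 1.52e-03] med 0.00091
 gold 137 t [-0.0282 -0.0225 -0.0174] pt [ 0.557  -0.1724  0.1295]
 plate 957 ((550.7092895507812, -251.37106323242188), (214.896728515625, 192.96177673339844), 6.796128273010254) 0.01389437312155839
  base 832 ((577.40576171875, 264.29168701171875), (70.38594818115234, 164.02362060546875), 16.82577896118164)
  block 660 ((578.0770874023438, 264.4481201171875), (50.11328887939453, 163.32460021972656), 15.885600090026855)
  bang 65 ((590.113037109375, 217.83364868164062), (43.18825149536133, 7.607210636138916), 16.623641967773438) 0.07226119178916979
  bang 133 ((561.35498046875, 309.6701354980469), (46.941993713378906, 14.423259735107422), 18.816875457763672) 0.07138547471492962
('side',) 1241 o [ 0.5607 -0.15    0.1307] d [ 0.1821  0.9832 -0.0148] yaw 79.51 elev -0.85 tend [-0.0798  0.0941] se [1.10e-04 8.00e-05 2.27e-03 1.61e-03] med 0.00048
 gold 163 t [-0.0313 -0.0273 -0.0186] pt [ 0.5561 -0.1745  0.1311]
 plate 249
[... 775 characters left out ...]
.00087
 gold 303 t [-0.0307 -0.025  -0.0176] pt [ 0.5565 -0.1738  0.1303]
 plate 3448 ((540.7335205078125, -266.8463439941406), (209.11473083496094, 215.78469848632812), 89.97863006591797) 0.01534588621094729
  base 1118 ((576.7052612304688, 261.96978759765625), (72.90885925292969, 168.13717651367188), 16.905588150024414)
  block 883 ((577.4017944335938, 263.04937744140625), (52.83195877075195, 165.52638244628906), 16.32229232788086)
  bang 114 ((587.6205444335938, 215.8132781982422), (49.05329513549805, 10.76516056060791), 14.562145233154297) 0.07226119178916979
  bang 196 ((561.657470703125, 307.8482360839844), (52.97039031982422, 18.51620864868164), 18.621789932250977) 0.07138547471492962
```

```bash
python3 -m handwheel '[{"jaw":0,"delta_pos":[0.038,-0.028,0],"roll":0},{"jaw":0,"delta_pos":[0.038,-0.028,0],"roll":0},{"jaw":0,"delta_pos":[0.038,-0.028,0],"roll":0},{"jaw":0,"delta_pos":[0.038,-0.028,0],"roll":0},{"jaw":0,"delta_pos":[0.038,-0.028,0],"roll":0},{"jaw":0,"delta_pos":[0.038,-0.028,0],"roll":0},{"jaw":0,"delta_pos":[0.038,-0.028,0],"roll":0},{"jaw":0,"delta_pos":[0.038,-0.028,0],"roll":0},{"jaw":0,"delta_pos":[0.038,-0.028,0],"roll":0},{"jaw":0,"delta_pos":[0.038,-0.028,0],"roll":0}]' 5
python3 -m handwheel '[{"jaw":0,"delta_pos":[0.038,-0.028,0],"roll":0},{"jaw":0,"delta_pos":[0.038,-0.028,0],"roll":0},{"jaw":0,"delta_pos":[0.038,-0.028,0],"roll":-0.15},{"jaw":0,"delta_pos":[0,0,0],"roll":-0.15},{"jaw":0,"delta_pos":[0,0,0],"roll":-0.15},{"jaw":0,"delta_pos":[0,0,0],"roll":-0.15},{"jaw":0,"delta_pos":[0,0,0],"roll":-0.15},{"jaw":0,"delta_pos":[0,0,0],"roll":-0.15},{"jaw":0,"delta_pos":[0,0,0],"roll":-0.15},{"jaw":0,"delta_pos":[0,0,0],"roll":-0.078}]'
```

```text
time: 1.7
tcp_pos: [0.47, -0.282, 0.2391]
orientation: [[0.966, 0.258, 0.001], [0.258, -0.966, -0.001], [0.001, 0.001, -1.0]]
force: [-0.4, -0.5, -0.1]
grip_width: 0.0881
grip_force: 0.0
time: 2.7
tcp_pos: [0.5575, -0.1731, 0.2388]
orientation: [[0.176, 0.984, 0.0], [0.984, -0.176, -0.0], [-0.0, 0.0, -1.0]]
force: [0.9, 0.2, -0.0]
grip_width: 0.0882
grip_force: 0.0
```

```bash
python3 - <<'E'
from h import *
s=arm.snapshot("side"); u,v=proj(s,[.557,-.173,.128]); print(u,v)
save(s,"c.png",(250,140,410,300),3.5)
m=s["frame"][...,0].astype(int)-s["frame"][...,2]>45
P=pts(s,m);P=P[(P[:,2]>.1)&(P[:,2]<.17)&(P[:,1]>-.22)&(P[:,1]<-.1)]
d=np.array([.1816,.9832,-.0168]);q=P-[.5609,-.15,.1299];t=q@d;r=np.linalg.norm(q-np.outer(t,d),axis=1);k=(r>.024)&(r<.03)
print(k.sum(),np.percentile(t[k],[3,50,97]))
E
```

```text
325.8056473880145 256.44972610541475
170 [-0.0312385  -0.02741654 -0.01884777]
```

View pics/c.png

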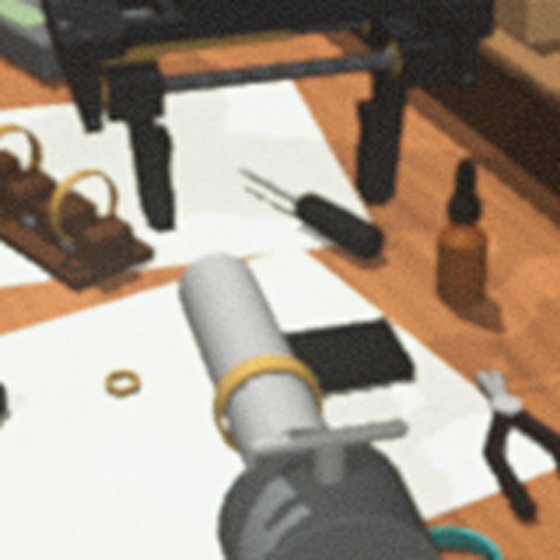

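```bash
python3 -m handwheel '[{"jaw":0,"delta_pos":[0,-0.001,0.03],"roll":0.005},{"jaw":0,"delta_pos":[0,0,0.03],"roll":0},{"jaw":0,"delta_pos":[0,0,0.025],"roll":0},{"jaw":0,"delta_pos":[0,0,0.02],"roll":0},{"jaw":0,"delta_pos":[0,0,0.015],"roll":0},{"jaw":0,"delta_pos":[0,0,0.009],"roll":0},{"jaw":0,"delta_pos":[0,0,0],"roll":0},{"jaw":0,"delta_pos":[0,0,0],"roll":0}]' 8
python3 - <<'E'
from h import *
print({k:np.round(v,4) for k,v in arm.get_obs().items() if k in("tcp_pos","force","moment","orientation")})
E
python3 -m handwheel '[{"jaw":80,"delta_pos":[0,0,0],"roll":0},{"jaw":80,"delta_pos":[0,0,0],"roll":0},{"jaw":80,"delta_pos":[0,0,0],"roll":0},{"jaw":85,"delta_pos":[0,0,0],"roll":0}]' 8
```

```text
time: 3.55
tcp_pos: [0.5571, -0.1732, 0.1105]
orientation: [[0.186, 0.983, 0.001], [0.983, -0.186, -0.0], [-0.0, 0.001, -1.0]]
force: [0.0, 0.1, 0.2]
grip_width: 0.0877
grip_force: 0.0
{'tcp_pos': array([ 0.5571, -0.1732,  0.1105]), 'orientation': array([[ 1.862e-01,  9.825e-01,  1.100e-03],
       [ 9.825e-01, -1.862e-01, -4.000e-04],
       [-2.000e-04,  1.200e-03, -1.000e+00]]), 'force': array([0.0077, 0.1284, 0.1687]), 'moment': array([-0.0355, -0.0404,  0.0001])}
time: 3.95
tcp_pos: [0.5568, -0.173, 0.1102]
orientation: [[0.186, 0.983, 0.001], [0.983, -0.186, -0.0], [-0.0, 0.001, -1.0]]
force: [0.2, 0.5, -0.0]
grip_width: 0.0595
grip_force: 0.0
```

```bash
python3 -m handwheel '[{"jaw":95,"delta_pos":[0,0,0],"roll":-0.004},{"jaw":105,"delta_pos":[0,0,0],"roll":0},{"jaw":120,"delta_pos":[0,0,0],"roll":0},{"jaw":120,"delta_pos":[0,0,0],"roll":0},{"jaw":120,"delta_pos":[0,0,0],"roll":0}]' 8
python3 -m handwheel '[{"jaw":120,"delta_pos":[0,0,-0.0005],"roll":0},{"jaw":120,"delta_pos":[0,0,-0.0005],"roll":0},{"jaw":120,"delta_pos":[0,0,-0.0005],"roll":0},{"jaw":120,"delta_pos":[0,0,0],"roll":0},{"jaw":120,"delta_pos":[0,0,0],"roll":0}]' 8
```

```text
time: 4.45
tcp_pos: [0.5566, -0.173, 0.1099]
orientation: [[0.182, 0.983, 0.0], [0.983, -0.182, -0.0], [0.0, 0.0, -1.0]]
force: [-0.5, 0.3, 1.2]
grip_width: 0.0539
grip_force: 7.7
time: 4.95
tcp_pos: [0.5564, -0.1729, 0.1111]
orientation: [[0.182, 0.983, -0.0], [0.983, -0.182, 0.0], [0.0, -0.0, -1.0]]
force: [0.6, -0.1, -0.2]
grip_width: 0.0542
grip_force: 8.0
```

```bash
for i in 1; do :; done; python3 -m handwheel '[{"jaw":120,"delta_pos":[0,0,-0.0005],"roll":0},{"jaw":120,"delta_pos":[0,0,0],"roll":0}]'; python3 -m handwheel '[{"jaw":120,"delta_pos":[0,0,-0.0005],"roll":0},{"jaw":120,"delta_pos":[0,0,0],"roll":0}]';  python3 -m handwheel '[{"jaw":120,"delta_pos":[0,0,-0.0005],"roll":0},{"jaw":120,"delta_pos":[0,0,0],"roll":0}]'; python3 -m handwheel '[{"jaw":120,"delta_pos":[0,0,-0.0005],"roll":0},{"jaw":120,"delta_pos":[0,0,0],"roll":0}]' | grep -v ori
```

```text
time: 5.15
tcp_pos: [0.5565, -0.1729, 0.1117]
orientation: [[0.182, 0.983, 0.0], [0.983, -0.182, -0.0], [-0.0, 0.0, -1.0]]
force: [-0.5, -0.5, -0.3]
grip_width: 0.0542
grip_force: 8.0
time: 5.35
tcp_pos: [0.5566, -0.1729, 0.1123]
orientation: [[0.182, 0.983, 0.0], [0.983, -0.182, -0.0], [-0.0, 0.0, -1.0]]
force: [-0.1, -0.8, -0.3]
grip_width: 0.0545
grip_force: 8.0
time: 5.55
tcp_pos: [0.5566, -0.1729, 0.1128]
orientation: [[0.182, 0.983, 0.0], [0.983, -0.182, -0.0], [-0.0, 0.0, -1.0]]
force: [1.5, -1.2, -1.9]
grip_width: 0.0541
grip_force: 8.0
time: 5.75
tcp_pos: [0.5565, -0.1729, 0.113]
force: [-0.2, -0.5, -2.1]
grip_width: 0.0541
grip_force: 8.1
```

```bash
python3 -m handwheel '[{"jaw":120,"delta_pos":[0,0,0.0008],"roll":0},{"jaw":120,"delta_pos":[0,0,0.0008],"roll":0},{"jaw":120,"delta_pos":[0,0.0005,0],"roll":0},{"jaw":120,"delta_pos":[0,0.0005,0],"roll":0},{"jaw":120,"delta_pos":[0,0,0],"roll":0}]'; for k in 1; do python3 -m handwheel '[{"jaw":120,"delta_pos":[0,0.0005,0],"roll":0},{"jaw":120,"delta_pos":[0,0,0],"roll":0}]';  python3 -m handwheel '[{"jaw":120,"delta_pos":[0,0.0005,0],"roll":0},{"jaw":120,"delta_pos":[0,0,0],"roll":0}]'; python3 -m handwheel '[{"jaw":120,"delta_pos":[0,-0.001,0],"roll":0},{"jaw":120,"delta_pos":[0,-0.001,0],"roll":0},{"jaw":120,"delta_pos":[0,-0.001,0],"roll":0},{"jaw":120,"delta_pos":[0,0,0],"roll":0}]';  python3 -m handwheel '[{"jaw":120,"delta_pos":[0,-0.0005,0],"roll":0},{"jaw":120,"delta_pos":[0,0,0],"roll":0}]'; done | grep -v ori
```

```text
time: 6.25
tcp_pos: [0.5576, -0.1731, 0.1117]
orientation: [[0.182, 0.983, 0.0], [0.983, -0.182, -0.0], [-0.0, 0.0, -1.0]]
force: [-0.4, 0.4, -0.8]
grip_width: 0.0543
grip_force: 8.0
time: 6.45
tcp_pos: [0.558, -0.1732, 0.1116]
force: [-0.4, -0.0, -1.5]
grip_width: 0.0537
grip_force: 8.0
time: 6.65
tcp_pos: [0.5581, -0.1732, 0.1115]
force: [-1.1, 0.0, -0.5]
grip_width: 0.0542
grip_force: 7.9
time: 7.05
tcp_pos: [0.5555, -0.1727, 0.1116]
force: [-0.8, 0.4, -0.7]
grip_width: 0.054
grip_force: 8.0
time: 7.25
tcp_pos: [0.5552, -0.1727, 0.1117]
force: [0.3, 0.8, -0.9]
grip_width: 0.0541
grip_force: 8.0
```

```bash
python3 -m handwheel '[{"jaw":120,"delta_pos":[0,0.0014,0.0004],"roll":0},{"jaw":120,"delta_pos":[0,0,0],"roll":0}]'|grep -v ori;for k in 1; do python3 -m handwheel '[{"jaw":120,"delta_pos":[0.005,0,0.0001],"roll":0},{"jaw":120,"delta_pos":[0.005,0,0.0001],"roll":0},{"jaw":120,"delta_pos":[0.005,0,0.0001],"roll":0},{"jaw":120,"delta_pos":[0.005,0,0.0001],"roll":0}]'; python3 -m handwheel '[{"jaw":120,"delta_pos":[0.005,0,0.0001],"roll":0},{"jaw":120,"delta_pos":[0.005,0,0.0001],"roll":0},{"jaw":120,"delta_pos":[0.005,0,0.0001],"roll":0},{"jaw":120,"delta_pos":[0.005,0,0.0001],"roll":0}]';python3 -m handwheel '[{"jaw":120,"delta_pos":[0,0,0],"roll":0},{"jaw":120,"delta_pos":[0,0,0],"roll":0}]'; python3 -c "
from plant import arm
import time
o=arm.get_obs();print(o['force'].round(2),o['moment'].round(3))"; done
```

```text
time: 7.45
tcp_pos: [0.5566, -0.1729, 0.1112]
force: [-0.4, 0.1, -1.5]
grip_width: 0.0542
grip_force: 8.0
time: 7.85
tcp_pos: [0.5601, -0.1526, 0.1108]
orientation: [[0.182, 0.983, -0.0], [0.983, -0.182, 0.0], [0.0, -0.0, -1.0]]
force: [0.8, -0.1, -0.2]
grip_width: 0.0542
grip_force: 8.0
time: 8.25
tcp_pos: [0.5638, -0.1331, 0.1104]
orientation: [[0.182, 0.983, 0.0], [0.983, -0.182, 0.0], [0.0, 0.0, -1.0]]
force: [-0.3, -0.1, -1.2]
grip_width: 0.0546
grip_force: 8.0
time: 8.45
tcp_pos: [0.5637, -0.1335, 0.1104]
orientation: [[0.182, 0.983, 0.0], [0.983, -0.182, -0.0], [-0.0, 0.0, -1.0]]
force: [0.1, 0.3, -0.7]
grip_width: 0.0541
grip_force: 8.0
[ 0.08  0.26 -0.68] [-0.063 -0.071 -0.042]
```

```bash
(python3 -m handwheel '[{"jaw":120,"delta_pos":[0,0,-0.0005],"roll":0},{"jaw":120,"delta_pos":[0,0,-0.0005],"roll":0},{"jaw":120,"delta_pos":[0,0,0],"roll":0}]'; python3 -m handwheel '[{"jaw":120,"delta_pos":[0,0,-0.0005],"roll":0},{"jaw":120,"delta_pos":[0,0,0],"roll":0}]'; python3 -m handwheel '[{"jaw":120,"delta_pos":[0,0,0.001],"roll":0},{"jaw":120,"delta_pos":[0,0,0.0015],"roll":0},{"jaw":120,"delta_pos":[0,0,0],"roll":0}]'; python3 -m handwheel '[{"jaw":120,"delta_pos":[0,0,0.0005],"roll":0},{"jaw":120,"delta_pos":[0,0,0],"roll":0}]'; python3 -m handwheel '[{"jaw":120,"delta_pos":[0,0.001,-0.0015],"roll":0},{"jaw":120,"delta_pos":[0,0.0003,0],"roll":0},{"jaw":120,"delta_pos":[0,0,0],"roll":0}]'; python3 -m handwheel '[{"jaw":120,"delta_pos":[0,-0.0013,0],"roll":0},{"jaw":120,"delta_pos":[0,-0.0013,0],"roll":0},{"jaw":120,"delta_pos":[0,0,0],"roll":0}]') | grep -E "tcp|for"
```

```text
tcp_pos: [0.5637, -0.1338, 0.1115]
force: [-0.4, 0.2, -1.7]
grip_force: 8.0
tcp_pos: [0.5637, -0.1337, 0.112]
force: [0.0, -1.0, -1.1]
grip_force: 8.0
tcp_pos: [0.5637, -0.1336, 0.1093]
force: [-0.3, 0.5, -1.1]
grip_force: 8.0
tcp_pos: [0.5638, -0.1336, 0.1092]
force: [-1.3, -0.5, 1.4]
grip_force: 7.7
tcp_pos: [0.5649, -0.1338, 0.1102]
force: [0.1, 0.0, -0.4]
grip_force: 8.0
tcp_pos: [0.5624, -0.1333, 0.1104]
force: [1.5, -0.6, -1.1]
grip_force: 8.0
```

```bash
(python3 -m handwheel '[{"jaw":120,"delta_pos":[0,0.0015,-0.0002],"roll":0},{"jaw":120,"delta_pos":[0,0,0],"roll":0}]'; python3 -m handwheel '[{"jaw":120,"delta_pos":[0.005,0,0.0001],"roll":0},{"jaw":120,"delta_pos":[0.005,0,0.0001],"roll":0},{"jaw":120,"delta_pos":[0.005,0,0.0001],"roll":0},{"jaw":120,"delta_pos":[0.005,0,0.0001],"roll":0}]'; python3 -m handwheel '[{"jaw":120,"delta_pos":[0.005,0,0.0001],"roll":0},{"jaw":120,"delta_pos":[0.005,0,0.0001],"roll":0},{"jaw":120,"delta_pos":[0.005,0,0.0001],"roll":0},{"jaw":120,"delta_pos":[0.005,0,0.0001],"roll":0}]'; python3 -m handwheel '[{"jaw":120,"delta_pos":[0,0,-0.001],"roll":0},{"jaw":120,"delta_pos":[0,0,0],"roll":0}]';python3 -m handwheel '[{"jaw":120,"delta_pos":[0,0,0.002],"roll":0},{"jaw":120,"delta_pos":[0,0,0],"roll":0}]';python3 -m handwheel '[{"jaw":120,"delta_pos":[0,0.001,-0.001],"roll":0},{"jaw":120,"delta_pos":[0,0,0],"roll":0}]';python3 -m handwheel '[{"jaw":120,"delta_pos":[0,-0.002,0],"roll":0},{"jaw":120,"delta_pos":[0,0,0],"roll":0}]'; python3 -m handwheel '[{"jaw":120,"delta_pos":[0,0.001,0],"roll":0},{"jaw":120,"delta_pos":[0,0,0],"roll":0}]') | grep -E "tcp|^for|time"
```

```text
time: 10.25
tcp_pos: [0.564, -0.1336, 0.1106]
force: [0.4, -0.4, -0.7]
time: 10.65
tcp_pos: [0.5676, -0.1133, 0.1102]
force: [-0.3, 0.1, -1.3]
time: 11.05
tcp_pos: [0.5712, -0.0938, 0.1098]
force: [-0.3, -0.7, -1.8]
time: 11.25
tcp_pos: [0.5713, -0.0942, 0.111]
force: [0.2, -0.0, -1.8]
time: 11.45
tcp_pos: [0.5713, -0.0945, 0.1088]
force: [0.2, 0.1, -1.6]
time: 11.65
tcp_pos: [0.5723, -0.0946, 0.1099]
force: [0.5, -0.5, -0.9]
time: 11.85
tcp_pos: [0.5698, -0.0941, 0.1097]
force: [0.6, -0.6, -1.6]
time: 12.05
tcp_pos: [0.5713, -0.0943, 0.1099]
force: [-0.0, -0.8, -0.5]
```

```bash
(python3 -m handwheel '[{"jaw":120,"delta_pos":[0.006,0,0.0001],"roll":0},{"jaw":120,"delta_pos":[0.006,0,0.0001],"roll":0},{"jaw":120,"delta_pos":[0.006,0,0.0001],"roll":0},{"jaw":120,"delta_pos":[0.006,0,0.0001],"roll":0}]';  python3 -m handwheel '[{"jaw":120,"delta_pos":[0.006,0,0.0001],"roll":0},{"jaw":120,"delta_pos":[0.006,0,0.0001],"roll":0},{"jaw":120,"delta_pos":[0.006,0,0.0001],"roll":0},{"jaw":120,"delta_pos":[0.006,0,0.0001],"roll":0},{"jaw":120,"delta_pos":[0.01,0,0],"roll":0},{"jaw":120,"delta_pos":[0.015,0,0],"roll":0},{"jaw":120,"delta_pos":[0.015,0,0],"roll":0},{"jaw":120,"delta_pos":[0,0,0],"roll":0},{"jaw":120,"delta_pos":[0,0,0],"roll":0}]') | grep -E "tcp|for|time|wid"
python3 - <<'E'
from h import *
s=arm.snapshot("side"); o=arm.get_obs(); p=o["tcp_pos"]+[0,0,.019]
u,v=map(int,proj(s,p)); print(u,v); save(s,"d.png",(u-60,v-60,u+60,v+60),5)
for n in("side","top"):
    s=arm.snapshot(n)
    m=s["frame"][...,0].astype(int)-s["frame"][...,2]>45
    P=pts(s,m);q=P-p;k=(np.linalg.norm(q,axis=1)<.035)&(P[:,2]>.09)
    X=P[k]; xt=(X-p)@np.array([.182,.983,0]); print(n,len(X))
    for lo,hi in((-.03,-.015),(-.015,0),(0,.015),(.015,.03)):
        w=(X[:,2]-p[2]>lo)&(X[:,2]-p[2]<hi); 
        if w.sum()>5: print(lo,w.sum(),np.percentile(xt[w],[5,50,95]).round(4),X[w,2].max().round(4))
E
```

```text
time: 12.45
tcp_pos: [0.5756, -0.0699, 0.1094]
force: [0.0, -0.3, -0.3]
grip_width: 0.054
grip_force: 8.0
time: 13.35
tcp_pos: [0.5873, -0.0071, 0.109]
force: [0.3, -1.3, -1.3]
grip_width: 0.0542
grip_force: 8.0
305 209
side 120
-0.03 14 [-0.0063 -0.003   0.0051] 0.1124
-0.015 18 [-0.0088 -0.0044 -0.0018] 0.1278
0 20 [-0.0077 -0.0061  0.0012] 0.1429
0.015 68 [-0.008  -0.0045  0.002 ] 0.1568
top 0
```

View pics/d.png

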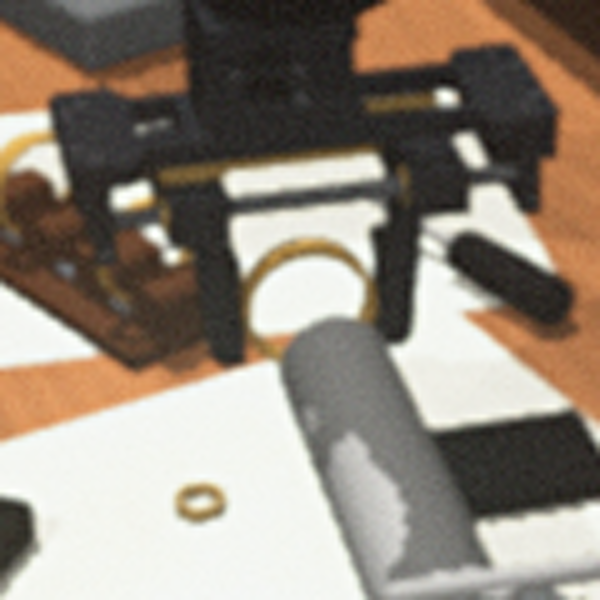

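```bash
python3 - <<'E'
from fit import *
from scipy.optimize import minimize
c0=np.array([.5767,.264])
for n in("top","side"):
    P,C=clouds(n)
    gold=C[:,0]-C[:,2]>45
    for a in(106.8,):
        e=np.array([np.cos(np.radians(a)),np.sin(np.radians(a))]);f=np.array([-e[1],e[0]])
        x=(P[:,:2]-c0)@e;y=(P[:,:2]-c0)@f
        st=(abs(x)<.1)&(abs(y)<.045)
        blk=st&(P[:,2]>.029)&(P[:,2]<.039)&(abs(y)<.02)
        h=np.histogram(x[blk&~gold],np.arange(-.09,.091,.004))[0]; print(n,h)
        b=blk&~gold; print(" left face",np.percentile(x[b&(x<0)],[1,99]).round(4),"right",np.percentile(x[b&(x>0)],[1,99]).round(4),"y",np.percentile(y[b],[2,98]).round(4))
        base=st&(P[:,2]<.014)&(P[:,2]>.006); print(" base x",np.percentile(x[base],[.5,99.5]).round(4),"y",np.percentile(y[base],[1,99]).round(4))
        for s in(-1,1):
            g=st&gold&(P[:,2]>.04)&(x*s>.02)
            p=np.polyfit(y[g],x[g],1); print(" bangle",s,"x",np.percentile(x[g],[3,50,97]).round(4),"yc",(np.percentile(y[g],[1,99]).mean()).round(4),"slope deg",np.degrees(p[0]).round(2))
E
```

```text
top [ 0  0 26 26 23 25 26 25 13  0  0  0  8 24 26 27 24 27 28 20 13  0  0  0
 13 25 31 22 25 28 28 21  6  0  0  0  0  1 14 28 26 23 23  0  0]
 left face [-0.0812 -0.0084] right [0.0084 0.0815] y [-0.0173  0.0159]
 base x [-0.0816  0.0811] y [-0.0355  0.0343]
 bangle -1 x [-0.0516 -0.0484 -0.0446] yc 0.001 slope deg -0.38
 bangle 1 x [0.0414 0.0481 0.0544] yc 0.0021 slope deg -0.75
side [ 0 10 31 12 12 17  9 10  3  0  0  2 27  4  2  3  5  3  8  4  1  0  0  6
 19  7  5  2  7 12 12  8  0  0  1  2 14  7  0  2  5  5  2  0  0]
 left face [-0.0838 -0.0111] right [0.0043 0.0786] y [-0.0174  0.0186]
 base x [-0.0856  0.0804] y [-0.0327  0.0365]
 bangle -1 x [-0.0539 -0.0503 -0.0447] yc 0.009 slope deg 1.37
 bangle 1 x [0.0376 0.0451 0.0548] yc 0.0014 slope deg -1.03
```

```bash
(python3 -m handwheel '[{"jaw":120,"delta_pos":[0.01,-0.002,-0.01],"roll":0},{"jaw":120,"delta_pos":[0.0293,-0.0066,-0.01],"roll":0},{"jaw":120,"delta_pos":[0.0293,-0.0066,0],"roll":0},{"jaw":120,"delta_pos":[0.0293,-0.0066,0],"roll":0},{"jaw":120,"delta_pos":[0.0293,-0.0066,0],"roll":0},{"jaw":120,"delta_pos":[0.0293,-0.0066,0],"roll":0},{"jaw":120,"delta_pos":[0.0293,-0.0066,0],"roll":0},{"jaw":120,"delta_pos":[0.0293,-0.0066,0],"roll":0},{"jaw":120,"delta_pos":[0.0293,-0.0066,0],"roll":0},{"jaw":120,"delta_pos":[0.0193,-0.0046,0],"roll":0}]' 8; python3 -m handwheel '[{"jaw":120,"delta_pos":[0,0,0],"roll":-0.12},{"jaw":120,"delta_pos":[0,0,0],"roll":-0.12},{"jaw":120,"delta_pos":[0,0,0],"roll":-0.12},{"jaw":120,"delta_pos":[0,0,0],"roll":-0.12},{"jaw":120,"delta_pos":[0,0,0],"roll":0},{"jaw":120,"delta_pos":[0,0,0],"roll":0}]')
python3 -c "
from h import *
s=arm.snapshot('side'); save(s,'e.png',(190,120,350,240),5)"
```

```text
time: 14.5
tcp_pos: [0.5767, 0.2646, 0.13]
orientation: [[0.181, 0.983, 0.001], [0.983, -0.181, 0.001], [0.001, 0.001, -1.0]]
force: [-0.2, 0.4, -0.9]
grip_width: 0.0541
grip_force: 8.0
time: 15.1
tcp_pos: [0.5769, 0.2623, 0.1293]
orientation: [[-0.29, 0.957, 0.0], [0.957, 0.29, 0.0], [-0.0, 0.0, -1.0]]
force: [-0.4, 0.3, -1.6]
grip_width: 0.0545
grip_force: 8.0
```

View pics/e.png

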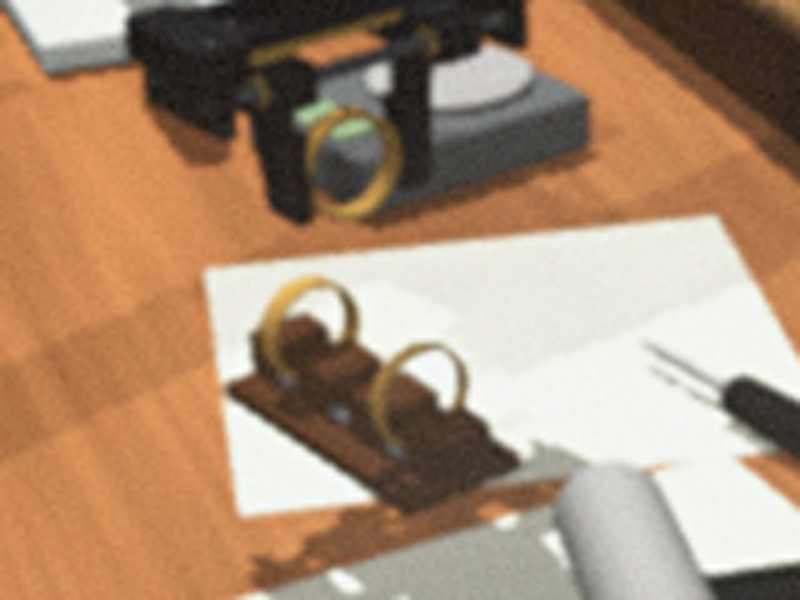

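```bash
(python3 -m handwheel '[{"jaw":120,"delta_pos":[0.0007,0,0.018],"roll":0},{"jaw":120,"delta_pos":[0,0,0.02],"roll":0},{"jaw":120,"delta_pos":[0,0,0.02],"roll":0},{"jaw":120,"delta_pos":[0,0,0.014],"roll":0},{"jaw":120,"delta_pos":[0,0,0],"roll":0},{"jaw":120,"delta_pos":[0,0,0],"roll":0}]')
python3 - <<'E'
from h import *
p=arm.get_obs()["tcp_pos"]+[0,0,.019]; e=np.array([-.29,.957,0]); f=np.array([-.957,-.29,0]);c0=np.array([.5767,.264,0])
for n in("side","top"):
    s=arm.snapshot(n); C=s["frame"].astype(int); gold=C[...,0]-C[...,2]>45
    P=pts(s,gold); x=(P-c0)@e;y=(P-c0)@f
    for nm,m in(("held",(abs(x)<.018)&(abs(y)<.03)&(P[:,2]>.045)&(P[:,2]<.11)),("plain",(abs(x+.05)<.015)&(abs(y)<.03)&(P[:,2]>.045)),("broad",(abs(x-.048)<.015)&(abs(y)<.03)&(P[:,2]>.045))):
        if m.sum()<5: continue
        print(n,nm,m.sum(),np.percentile(x[m],[3,50,97]).round(4),np.polyfit(P[m,2],x[m],1).round(3)[0],P[m,2].max().round(4))
s=arm.snapshot("side");save(s,"f.png",(190,120,350,240),5)
E
```

```text
time: 15.75
tcp_pos: [0.5766, 0.263, 0.0571]
orientation: [[-0.292, 0.956, -0.0], [0.956, 0.292, -0.0], [0.0, -0.0, -1.0]]
force: [-0.0, -0.3, -0.6]
grip_width: 0.0538
grip_force: 8.0
side held 122 [-0.0094 -0.0047  0.0054] 0.037 0.1054
side plain 42 [-0.0534 -0.0507 -0.045 ] -0.121 0.0698
side broad 21 [0.0394 0.0463 0.0533] -0.181 0.0656
top plain 70 [-0.0518 -0.0482 -0.0448] -0.0 0.0709
```

View pics/f.png

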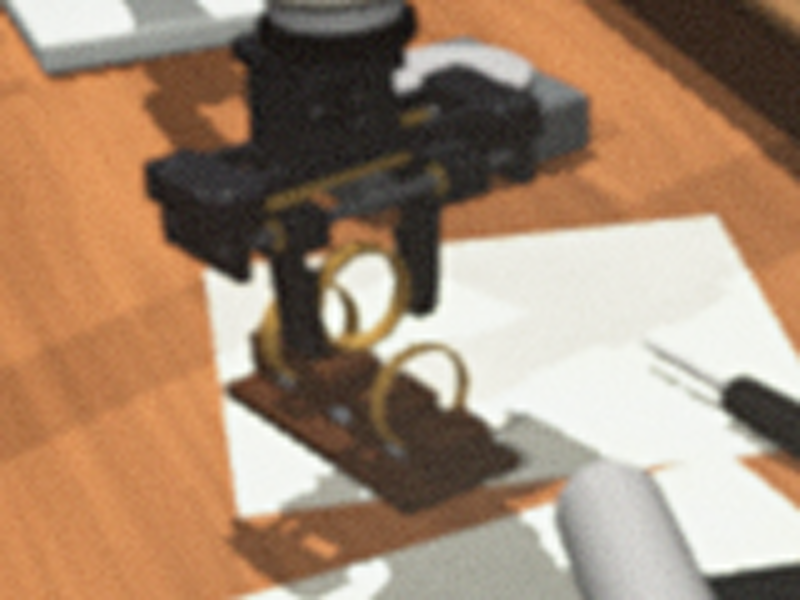

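```bash
(python3 -m handwheel '[{"jaw":120,"delta_pos":[0.0003,0,0.006],"roll":0},{"jaw":120,"delta_pos":[0,0,0.005],"roll":0},{"jaw":120,"delta_pos":[0,0,0.003],"roll":0},{"jaw":120,"delta_pos":[0,0,0],"roll":0}]'; python3 -m handwheel '[{"jaw":120,"delta_pos":[0,0,0.003],"roll":0},{"jaw":120,"delta_pos":[0,0,0.003],"roll":0},{"jaw":120,"delta_pos":[0,0,0],"roll":0}]' )|grep -E "tcp|^for"
```

```text
tcp_pos: [0.5757, 0.263, 0.042]
force: [0.3, -0.7, -0.7]
tcp_pos: [0.5761, 0.2632, 0.0364]
force: [0.4, 0.4, -1.4]
```

```bash
(python3 -m handwheel '[{"jaw":120,"delta_pos":[0,0,0.003],"roll":0},{"jaw":120,"delta_pos":[0,0,0.003],"roll":0},{"jaw":120,"delta_pos":[0,0,0],"roll":0}]' ;python3 -m handwheel '[{"jaw":120,"delta_pos":[0,0,0.002],"roll":0},{"jaw":120,"delta_pos":[0,0,0.002],"roll":0},{"jaw":120,"delta_pos":[0,0,0],"roll":0}]')|grep -E "tcp|^for"
```

```text
tcp_pos: [0.576, 0.2632, 0.0304]
force: [-1.0, 0.5, -0.5]
tcp_pos: [0.5762, 0.2632, 0.0266]
force: [0.4, 0.4, -1.1]
```

```bash
(python3 -m handwheel '[{"jaw":120,"delta_pos":[0,0,0.001],"roll":0},{"jaw":120,"delta_pos":[0,0,0.001],"roll":0},{"jaw":120,"delta_pos":[0,0,0.001],"roll":0},{"jaw":120,"delta_pos":[0,0,0],"roll":0}]' ;python3 -m handwheel '[{"jaw":120,"delta_pos":[0,0,0.0007],"roll":0},{"jaw":120,"delta_pos":[0,0,0.0007],"roll":0},{"jaw":120,"delta_pos":[0,0,0],"roll":0}]')|grep -E "tcp|^for"
```

```text
tcp_pos: [0.5764, 0.2633, 0.0239]
force: [-0.0, 0.0, -0.7]
tcp_pos: [0.5765, 0.2634, 0.0227]
force: [-0.2, -0.4, -0.7]
```

```bash
(for i in 1; do python3 -m handwheel '[{"jaw":120,"delta_pos":[0,0,0.0005],"roll":0},{"jaw":120,"delta_pos":[0,0,0.0005],"roll":0},{"jaw":120,"delta_pos":[0,0,0],"roll":0}]';  python3 -m handwheel '[{"jaw":120,"delta_pos":[0,0,0.0005],"roll":0},{"jaw":120,"delta_pos":[0,0,0],"roll":0}]'; python3 -m handwheel '[{"jaw":120,"delta_pos":[0,0,0.0004],"roll":0},{"jaw":120,"delta_pos":[0,0,0],"roll":0}]'; done)|grep -E "tcp|^for"
```

```text
tcp_pos: [0.577, 0.2636, 0.0222]
force: [-0.2, -0.7, 2.6]
tcp_pos: [0.5771, 0.2636, 0.022]
force: [-0.5, -0.6, 5.5]
tcp_pos: [0.5773, 0.2637, 0.0217]
force: [-0.7, -0.8, 5.0]
```

```bash
(python3 -m handwheel '[{"jaw":110,"delta_pos":[0,0,-0.0003],"roll":0},{"jaw":100,"delta_pos":[0,0,0],"roll":0},{"jaw":95,"delta_pos":[0,0,0],"roll":0},{"jaw":85,"delta_pos":[0,0,0],"roll":0},{"jaw":60,"delta_pos":[0,0,0],"roll":0},{"jaw":40,"delta_pos":[0,0,0],"roll":0},{"jaw":40,"delta_pos":[0,0,0],"roll":0}]' 5;  python3 -m handwheel '[{"jaw":40,"delta_pos":[0,0,-0.01],"roll":0},{"jaw":40,"delta_pos":[0,0,-0.02],"roll":0},{"jaw":40,"delta_pos":[0,0,-0.03],"roll":0},{"jaw":40,"delta_pos":[0,0,-0.04],"roll":0},{"jaw":40,"delta_pos":[0,0,-0.04],"roll":0},{"jaw":40,"delta_pos":[0,0,-0.04],"roll":0},{"jaw":40,"delta_pos":[-0.05,0,0],"roll":0},{"jaw":40,"delta_pos":[-0.05,0,0],"roll":0},{"jaw":40,"delta_pos":[-0.05,0,0],"roll":0},{"jaw":40,"delta_pos":[-0.05,0,0],"roll":0}]')
python3 - <<'E'
from h import *
t=arm.snapshot("top");s=arm.snapshot("side")
a=cv2.resize(t["frame"][160:240,160:270,::-1],(550,400));b=cv2.resize(s["frame"][160:240,215:315,::-1],None,fx=5,fy=5)[:400]
cv2.imwrite("pics/g.png",cv2.resize(np.hstack([a,b]),(800,305)))
e=np.array([-.292,.956,0]); f=np.array([-.956,-.292,0]);c0=np.array([.5767,.264,0])
for n,q in(("top",t),("side",s)):
    C=q["frame"].astype(int); P=pts(q,C[...,0]-C[...,2]>45);x=(P-c0)@e;y=(P-c0)@f
    for c in(-.048,0,.048):
        m=(abs(x-c)<.016)&(abs(y)<.03)&(P[:,2]>.04)&(P[:,2]<.09)
        if m.sum()>5: print(n,c,m.sum(),np.percentile(x[m],[3,50,97]).round(4),np.percentile(y[m],[2,98]).round(4),P[m,2].max().round(4))
E
```

```text
time: 19.3
tcp_pos: [0.5759, 0.2631, 0.0205]
orientation: [[-0.293, 0.956, -0.001], [0.956, 0.293, -0.0], [-0.0, -0.001, -1.0]]
force: [-0.5, -0.7, -0.5]
grip_width: 0.0745
grip_force: 0.0
time: 20.3
tcp_pos: [0.6353, 0.0705, 0.2023]
orientation: [[-0.293, 0.956, 0.001], [0.956, 0.293, 0.0], [-0.0, 0.001, -1.0]]
force: [0.3, 0.2, 0.5]
grip_width: 0.0743
grip_force: 0.0
top 0 121 [-0.0064 -0.0007  0.005 ] [-0.0199  0.0246] 0.0704
top 0.048 142 [0.0415 0.0479 0.0548] [-0.0215  0.0252] 0.0724
side -0.048 56 [-0.0536 -0.0495 -0.0432] [-0.0118  0.0275] 0.0695
side 0 83 [-0.0081 -0.0031  0.0056] [-0.0229  0.0279] 0.0709
side 0.048 74 [0.0393 0.045  0.0544] [-0.0185  0.0263] 0.0712
```

View pics/g.png

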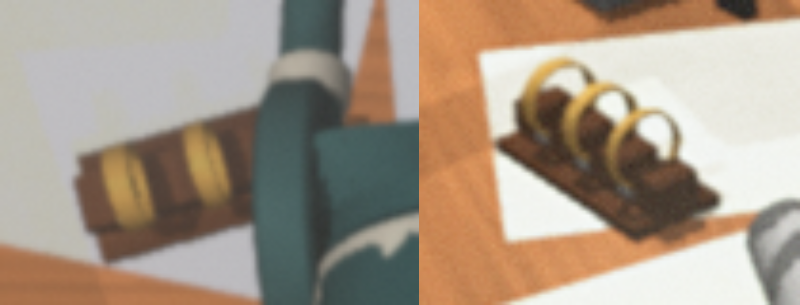

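The bangle is standing upright in the middle slot (top at z ≈ 0.07, same as its neighbours). The arm is clear of everything.

```bash
python3 -m handwheel '[{"jaw":40,"delta_pos":[0,0,0],"roll":0},{"jaw":40,"delta_pos":[0,0,0],"roll":0},{"jaw":40,"delta_pos":[0,0,0],"roll":0}]'|grep time; python3 -c "
from plant import arm
print(arm.close_job())"
```

```text
time: 20.7
the job is handed in; nothing more can be done
None
```

The gold bangle came off over the bar's free end with no force reading above about 3 N, and it now stands upright in the stand's middle slot. I touched nothing else on the bench and handed the job in at about 21 s of the 64 s allowed; no verdict was returned.

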